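Hold the spring clamp open over the glaze card

ROBOT

A 6-joint arm with a two-finger parallel gripper is mounted at the origin on the work surface. World frame = base frame: x ahead of the robot, y to its left, z up, the work surface at z = 0. Lengths are in m, angles in degrees, forces in N, time in s.
With the tool pointing down it reaches from about 0.3 to 0.75 m from the base axis. Payload 8.5 kg.
Tool frame: the origin (TCP) lies on the centre line of the jaws, within the pads' length; the fingertips stand 17 mm ahead of it and the grasp point (between the pads) lies 2 mm behind it (env.tip_extent is the distance from the TCP to the fingertips, in m); z points along the fingers, y is the direction in which the jaws open and shut (so a half turn about z gives the same grasp; the last joint's range is limited). The gripper opens to 85 mm and grips with 20 to 120 N. Pads are 22 mm wide; open, the fingers measure 114 mm over their backs; the gripper's body (76 mm by 85 mm) begins 54 mm behind the grasp point. The pads swing forward as they close: fully open they stand 13 mm farther back than shut.
Start: joints at [-84.127, 21.807, 74.336, -0, 83.858, -12.336], TCP at [0.172, -0.522, 0.248] pointing down, gripper open.
Joint ranges: [-178.18, 178.18], [-50.72, 133.34], [12.68, 142.11], [-81.47, 261.47], [9.98, 163.14], [-165.26, 165.26]. Speed limits (degrees/s): [136.94, 136.94, 180, 180, 180, 180].

INTERFACE

Orientations are given as a 3x3 rotation matrix whose columns are the frame's x, y, z axes.
In Python, from rig import telemetry, get_image, camera_params, close_job, env gives the robot as it stands.
- The arm moves only by the tool apply_moves, never from a script. Its argument "motion" is a list of rows, each an object of numbers: "tx", "ty", "tz": the shift along the tool's x, y, z in cm; "turn": the turn about the tool's z in degrees; "jaw": the gripper's target within -1 to 1 (fully open at 1, half-way at 0, shut at -1). In form: [{"tx": .., "ty": .., "tz": .., "turn": .., "jaw": ..}, ...]. A call has 1 to 5 rows; each row is the pose to reach, as a shift and turn from the pose measured when the call began, along the tool's axes at that moment; what a row does not reach only later rows make up. A row lasts 1/12 s, in which the tool goes at most 41.7 mm and 7.16 degrees, less where a joint would pass 70% of its speed; a pose out of reach is approached as far as the arm can. A call with a gripper value outside its range is refused whole. The fingers move at their own pace and stop on an object; "squeeze" is the grip in N (left out, the last holds). Time passes only in rows, so rows that repeat a pose let the fingers close. It gives the time, the measured TCP pose, the force and the opening at its end, in the units of the state.
- telemetry.observe(): the state, without advancing time (a new reading comes with each control period).
- get_image(name): name is "scene" or "top" or "wrist"; returns (picture, depth): 384x512x3 uint8, red, green, blue; 384x512 float32, m along the optical axis (not along the pixel's ray), 0 where there is no reading.
- camera_params(name): a dict with "fx", "fy", "cx", "cy" (pixels), "rvec" (rotation vector, rad) and "tvec" (3), from world to camera coordinates, as OpenCV has them. Camera axes: x right, y down, z forward; pixel columns grow to the right and rows downward; lengths in m; the calibration is good to about 2 mm. A picture is of the moment at which its call begins: read the wrist's pose just before it. camera_params takes no time and is no camera call; for the wrist camera it gives the pose at the moment of the call.
- close_job(): hands the job in, once; it reports no verdict.
The state is a dict: "time_s": time; "q": joint angles; "qvel": joint speeds; "joint_efforts": joint torques, N m; "position": TCP position; "tool_rot": TCP orientation; "ft_force": force on the tool from outside, world axes, zero at the start; "wrist_torque": the same for the moment, N m; "grip_width": finger opening in m.
Only numpy, scipy, OpenCV 4.12 (cv2) and the standard library are available. Lean on these libraries where they do the work, as an engineer would, in place of code of your own. Each camera call takes 0.05 s, during which the arm holds its last target. There are 200 camera calls.

TASK

Press the glaze sample card down until it is fully home in its slotted stand. Then take the big spring clamp off the wall of the tool box by its handles, and hold it squeezed well open astride the middle of the card's top edge, square to it, with a jaw on each side a centimetre or two below the edge and neither touching the card, so that a workmate can slip a kiln ticket in. Finish while still holding it there like that - do not let it close or let go - and leave everything else on the bench undisturbed.

Things in the scene. Friction and masses are not known exactly. Their poses are not given: they have to be found in the camera images.
- clamp: Big A-shaped spring clamp, bare steel, black vinyl on jaws and handle ends, 110 mm tall, 22 mm wide, 90 g; starts upright, jaws down, clipped on the robot-side wall of the tool box. Origin on its pivot, midway between its levers, 48 mm above the jaw tips, 62 mm below the handle ends. z up; y along the hinge pin; x across the levers: handles are squeezed together, and jaws part, along x.
- clamp_grip (a point): Point midway between the handles of the big clamp, 7 mm below their ends, 55 mm above the pivot: centre of the grasp. The handles splay upward; their ends measure 56 mm over the outsides when clipped on the box, 41 mm at joint value 0.12, 25 mm at the stop. Each end takes 7 N to start and 15 N to hold at the stop; a 20 to 30 N grip takes it to the stop. Axes as clamp.
- clamp_jaws (a point): Point midway between the two jaw tips of the big clamp, 48 mm below the pivot, at the level of the tips of the shut jaws (the tips rise up to 2 mm as the jaws part). The throat above it is free for 40 mm, up to the pivot's spring. Axes as clamp.
- clamp_front (a joint): Angle of each lever of the big clamp (both move alike), rad. 0 = clipped on the box wall, jaw faces 6 mm apart; -0.06 = jaws shut; 0.24 = stop, jaw tips about 29 mm apart. Gap between the jaw faces = 6 mm + 96 mm x value. Spring-loaded: it snaps shut when let go.
- card_top (a point): Centre of the top edge of the glaze sample card: stiff brown board 148 mm wide, 105 mm tall, 4 mm thick, four flat glaze chips (1.5 mm proud) on each face, from 21 mm below the top edge. z up, y along the top edge, x square to the card's faces. Fully home, the top edge stands 115 mm over the table and 79 mm over the stand.
- card (a joint): How far the card has been pushed down into its slot, m. 0 = as high as it ever starts, 0.012 = fully home on the slot's floor. It starts at 0 to 0.005. The slot is tight: it takes about 4 N to slide, and the card stays where it is left.
- stand: The slotted hardwood block that holds the card upright, 66 x 170 x 36 mm, fixed to the table. Origin under its centre; y along the slot, z up.
- toolbox: Open plywood tool box, 130 (x) x 210 (y) x 90 mm tall, walls 6 mm, fixed. Origin under its centre, z up. Both clamps sit on its long wall on the robot's side (-x), the big one overlapping it by 14 mm.
- small_clamp: Bystander: a smaller clamp of the same make, 68 mm tall, also clipped on the box wall, 90 to 140 mm along from the big one, left or right of it. Origin on its pivot.
- loop_tool: Bystander: loop trimming tool, 155 mm long, lying in the tool box.
- bowl: Bystander: soft clay bowl, 110 mm across, 58 mm tall, on a wooden bat at the back. Origin under its centre.
- tumbler: Bystander: drinking glass, 72 mm across, 90 mm tall, near the robot. Origin under its centre.
- glaze_jar: Bystander: squat glaze jar, 68 mm across, 85 mm tall, behind the tool box. Origin under its centre.
- rib: Bystander: flat wooden rib, 50 x 100 x 6 mm, on the table in front of the card.
- stick: Bystander: wooden modelling stick, 6 mm thick, 119 mm long, on the table behind the card.

How it is judged (in metres and radians):
On the way, in this order (a step that is already met when the one before it is completed fails the run):
1. the card is pressed fully home in its slot (value of joint card above 0.0105 m), for 0.2 s.
2. the big clamp is lifted clear of the tool box wall in the gripper (z of clamp_jaws in the frame of toolbox above 0.095 m and contact force between the fingers and clamp above 2 N and contact force between clamp and toolbox below 0.1 N), for 0.2 s.
At the end, for the whole second after the job is handed in: Card home within 1.5 mm. Big clamp at rest in the fingers, jaws at least 17 mm apart, upright and square to the card within 0.2 rad, jaw tips 7 to 35 mm below its top edge, centred within 10 mm on its thickness and 30 mm on its width, touching neither card nor stand (value of joint card above 0.0105 m and value of joint clamp_front above 0.12 rad and x of clamp_jaws in the frame of card_top between -0.01 and 0.01 m and y of clamp_jaws in the frame of card_top between -0.03 and 0.03 m and z of clamp_jaws in the frame of card_top between -0.035 and -0.007 m and angle between the x axis of clamp and the x axis of card_top, either way round below 0.2 rad and angle between clamp's own z axis and vertical below 0.2 rad and contact force between the fingers and clamp above 3 N and contact force between clamp and stand below 0.3 N and linear speed of clamp below 0.02 m/s); the arm keeps its last pose, push and grip.
It fails at once if the bowl, tumbler or glaze jar is shifted by more than 25 mm (distance of any of bowl, tumbler, glaze_jar from where it was at the start of the episode above 0.025 m).
It fails at once if the small clamp is shifted by more than 20 mm (distance of small_clamp from where it was at the start of the episode above 0.02 m).
It fails at once if the rib, stick or loop tool is shifted by more than 40 mm (distance of any of rib, stick, loop_tool from where it was at the start of the episode above 0.04 m).
It also fails if it takes over 58 s, if anything falls off the work surface, if the arm or the gripper's body presses on something with over 40 N, if the wrist force passes 120 N, or if a joint passes its speed limit or range.

## Working session

There is one attempt and no reset: what is moved stays moved. The work goes in short steps, Python scripts to look and compute and a tool call to move; the robot and the scene stay as the last step left them, time stands still between calls to the robot, and variables do not carry over. Pictures are saved under pics/ and viewed, about 8 in all and at most 12, crops included, and the job is handed in when it is done.

Besides the shell and the picture viewer there is one more tool, called after ">>>" by a JSON object that holds its "method" and its "body". apply_moves: Moves the arm, as the interface text tells. Its arguments: {"type":"object","properties":{"motion":{"type":"array"},"squeeze":{"type":"number"}},"required":["motion"]}

```bash
ls; mkdir -p pics; cat > h.py <<'E'
import numpy as np, cv2
from rig import telemetry, get_image, camera_params, close_job, env
def cam(n):
    p=camera_params(n); R=cv2.Rodrigues(np.array(p["rvec"],float))[0]; return p,R,np.array(p["tvec"],float).ravel()
def cloud(n):
    p,R,t=cam(n); im,d=get_image(n)
    v,u=np.mgrid[:384,:512]
    P=np.stack([(u-p["cx"])/p["fx"]*d,(v-p["cy"])/p["fy"]*d,d],-1)
    W=(P-t)@R; W[d==0]=np.nan
    return im,d,W
def save(im,f,s=1):
    im=cv2.resize(im,None,fx=s,fy=s,interpolation=cv2.INTER_CUBIC) if s!=1 else im
    cv2.imwrite("pics/"+f,im[...,::-1])
E
python3 - <<'E'
from h import *
a=cloud("scene");b=cloud("top")
np.savez("c.npz",si=a[0],sW=a[2],ti=b[0],tW=b[2])
save(a[0],"scene.png",1.5);save(b[0],"top.png",1.5)
print(telemetry.observe())
E
```

```text
pics
{'time_s': 0.1, 'q': array([-8.41283949e+01,  2.18398841e+01,  7.43798565e+01,  3.06752060e-04,
        8.38590883e+01, -1.23367168e+01]), 'qvel': array([ 0.07905686, -0.06424285, -0.10606125, -0.00520888,  0.08868963,
       -0.11702379]), 'joint_efforts': array([ 2.19720459e-03, -4.49224091e+01, -2.31658441e+01, -2.55107097e-04,
        3.67034721e-03,  8.73906686e-06]), 'position': array([ 0.17182519, -0.52221584,  0.24775096]), 'tool_rot': array([[ 9.49926877e-01,  3.12472255e-01, -1.35450961e-04],
       [ 3.12472141e-01, -9.49925937e-01,  1.36914999e-03],
       [ 2.99153005e-04, -1.34291703e-03, -9.99999054e-01]]), 'ft_force': array([-0.26149676, -0.32785247, -0.13486798]), 'wrist_torque': array([-0.00492209,  0.00892144,  0.01132144]), 'grip_width': 0.08531400240107952}
```

View pics/scene.png

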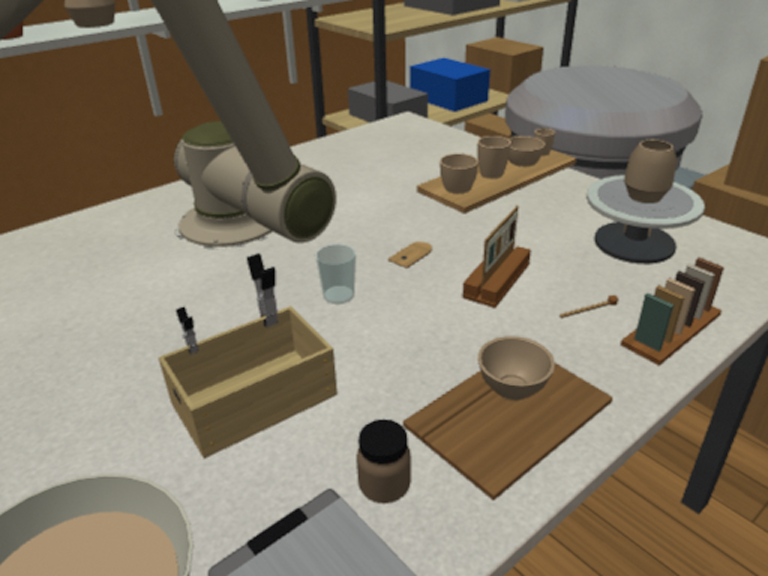

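View pics/top.png

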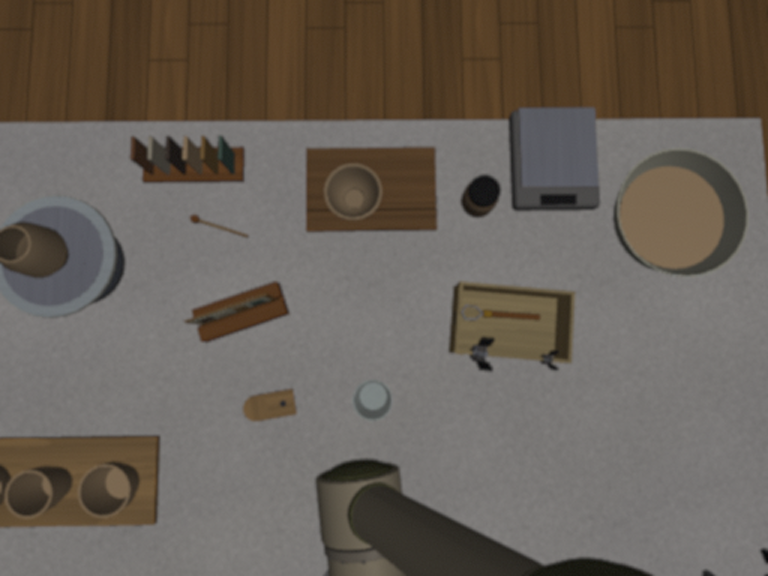

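The scene view shows the tool box at (250,380) with the big clamp at (265,290) and the small one at (187,330), and the card stand at (498,265). In the top view the card is at (235,310), the big clamp at (482,353) and the tumbler at (373,399).

```bash
python3 - <<'E'
from h import *
c=np.load("c.npz"); W=c["tW"]; I=c["ti"]
def reg(W,x0,x1,y0,y1,zlo,zhi=1):
    R=W[y0:y1,x0:x1].reshape(-1,3); R=R[~np.isnan(R[:,0])]
    return R[(R[:,2]>zlo)&(R[:,2]<zhi)]
def rep(n,R):
    m=R.mean(0); r=cv2.minAreaRect(R[:,:2].astype(np.float32)*1000)
    print(n,len(R),m.round(4),R.min(0).round(3),R.max(0).round(3),"rect",np.round(r[0],1),np.round(r[1],1),round(r[2],1))
T=lambda a,b,c_,d,*z:reg(W,*[int(v/1.5) for v in (a,b,c_,d)],*z)
rep("card",T(180,300,270,350,.06)); 
rep("cardtop",T(180,300,270,350,.105)); rep("stand",T(180,300,270,350,.02,.045))
rep("clampT",T(462,505,328,378,.10)); rep("clampT2",T(462,505,328,378,.13));rep("small",T(535,570,340,378,.10))
rep("box",T(440,590,270,378,.07,.097)); rep("tumbler",T(350,400,375,425,.03))
W=c["sW"]
S=lambda a,b,c_,d,*z:reg(W,*[int(v/1.5) for v in (a,b,c_,d)],*z)
rep("s card",S(460,535,200,290,.06)); rep("s cardtop",S(460,535,200,290,.108)); rep("s clamp",S(240,285,250,330,.1));rep("s clampT",S(240,285,250,330,.135))
E
```

```text
card 310 [0.5609 0.254  0.1052] [0.537 0.186 0.06 ] [0.587 0.326 0.131] rect [561.4 255.7] [  6.2 147.1] 18.8
cardtop 175 [0.5614 0.2549 0.1209] [0.538 0.186 0.105] [0.587 0.326 0.131] rect [561.7 255.8] [  5.9 147.1] 18.6
stand 1092 [0.5597 0.2519 0.0357] [0.506 0.167 0.021] [0.619 0.345 0.045] rect [562.2 256.8] [ 66.8 170.7] 18.5
clampT 209 [ 0.4793 -0.1816  0.1551] [ 0.451 -0.196  0.109] [ 0.507 -0.169  0.189] rect [ 479.1 -182.9] [26.7 53.5] 81.3
clampT2 157 [ 0.4795 -0.1817  0.1652] [ 0.451 -0.195  0.13 ] [ 0.507 -0.169  0.189] rect [ 479.1 -182.4] [21.4 54.3] 84.4
small 78 [ 0.4677 -0.3032  0.1275] [ 0.451 -0.311  0.103] [ 0.484 -0.296  0.151] rect [ 467.2 -303.4] [15.6 32.6] 89.4
box 744 [ 0.539  -0.2611  0.0869] [ 0.459 -0.365  0.07 ] [ 0.609 -0.143  0.095] rect [ 530.5 -253.3] [211.9 138.7] 84.5
tumbler 259 [0.3904 0.0053 0.0716] [ 0.363 -0.03   0.031] [0.433 0.039 0.095] rect [398.    4.1] [69.3 69.1] 44.7
s card 461 [0.5671 0.2469 0.0964] [0.54  0.183 0.06 ] [0.589 0.326 0.128] rect [563.9 254.5] [  7.7 151.1] 17.8
s cardtop 154 [0.5656 0.2489 0.1185] [0.54  0.184 0.108] [0.588 0.325 0.128] rect [563.5 254.2] [  6.8 148.7] 17.8
s clamp 489 [ 0.4818 -0.1862  0.15  ] [ 0.452 -0.198  0.1  ] [ 0.507 -0.171  0.186] rect [ 479.3 -184.4] [26.3 54.8] 87.2
s clampT 328 [ 0.4798 -0.1858  0.1655] [ 0.452 -0.198  0.135] [ 0.507 -0.171  0.186] rect [ 479.8 -185. ] [21.8 55.1] 82.9
```

```bash
cat >> h.py <<'E'
def go(x,y,z,yaw_y=None):
    "shift and turn (cm, deg) to TCP target; yaw_y = wanted world heading of tool y (mod 180)"
    s=telemetry.observe(); R=s["tool_rot"]; d=R.T@(np.array([x,y,z])-s["position"])*100
    out=d.round(2)
    t=0
    if yaw_y is not None:
        a=np.degrees(np.arctan2(R[1,1],R[0,1])); t=-((yaw_y-a+90)%180-90)
    print("t",round(s["time_s"],2),"pos",s["position"].round(4),"q1,q6",s["q"][[0,5]].round(1),"F",s["ft_force"].round(1),"w",round(s["grip_width"],4),"MOVE",out,"turn",round(t,1))
E
python3 -c "
from h import *
go(.5625,.256,.27,-71.7)"
```

```text
t 0.1 pos [ 0.1718 -0.5222  0.2478] q1,q6 [-84.1 -12.3] F [-0.3 -0.3 -0.1] w 0.0853 MOVE [ 61.43 -61.72  -2.12] turn -0.1
```

>>> {"method": "apply_moves", "body": {"motion": [{"tx":61.4,"ty":-61.7,"tz":-3,"turn":0,"jaw":-1},{"tx":61.4,"ty":-61.7,"tz":-3,"turn":0,"jaw":-1},{"tx":61.4,"ty":-61.7,"tz":-3,"turn":0,"jaw":-1},{"tx":61.4,"ty":-61.7,"tz":-3,"turn":0,"jaw":-1},{"tx":61.4,"ty":-61.7,"tz":-3,"turn":0,"jaw":-1}], "squeeze": 30}}

```text
time_s: 0.52
position: [0.2655, -0.3344, 0.2554]
tool_rot: [[0.95, 0.312, -0.0], [0.312, -0.95, 0.002], [0.0, -0.002, -1.0]]
ft_force: [0.5, -0.1, 0.6]
grip_width: 0.0255
```

```bash
python3 -c "
from h import *
go(.5625,.256,.25,-71.7)"
```

```text
t 0.52 pos [ 0.2655 -0.3344  0.2554] q1,q6 [-67.5   4.3] F [ 0.5 -0.1  0.6] w 0.0255 MOVE [ 46.63 -46.83   0.64] turn -0.1
```

>>> {"method": "apply_moves", "body": {"motion": [{"tx":46.6,"ty":-46.8,"tz":0,"turn":0,"jaw":-1},{"tx":46.6,"ty":-46.8,"tz":0,"turn":0,"jaw":-1},{"tx":46.6,"ty":-46.8,"tz":0,"turn":0,"jaw":-1},{"tx":46.6,"ty":-46.8,"tz":0,"turn":0,"jaw":-1},{"tx":46.6,"ty":-46.8,"tz":0,"turn":0,"jaw":-1}]}}

```text
time_s: 0.93
position: [0.3589, -0.1481, 0.2559]
tool_rot: [[0.95, 0.311, -0.0], [0.311, -0.95, 0.002], [0.0, -0.002, -1.0]]
ft_force: [1.5, -0.3, 0.1]
grip_width: 0.0004
```

```bash
python3 -c "
from h import *
go(.5625,.256,.25,-71.7)"
```

```text
t 0.93 pos [ 0.3589 -0.1481  0.2559] q1,q6 [-40.1  31.8] F [ 1.5 -0.3  0.1] w 0.0004 MOVE [ 31.93 -32.06   0.66] turn -0.2
```

>>> {"method": "apply_moves", "body": {"motion": [{"tx":31.9,"ty":-32.0,"tz":0,"turn":0,"jaw":-1},{"tx":31.9,"ty":-32.0,"tz":0,"turn":0,"jaw":-1},{"tx":31.9,"ty":-32.0,"tz":0,"turn":0,"jaw":-1},{"tx":31.9,"ty":-32.0,"tz":0,"turn":0,"jaw":-1},{"tx":31.9,"ty":-32.0,"tz":0,"turn":0,"jaw":-1}]}}

```text
time_s: 1.35
position: [0.4525, 0.0383, 0.2561]
tool_rot: [[0.95, 0.312, -0.001], [0.312, -0.95, 0.002], [0.0, -0.002, -1.0]]
ft_force: [0.9, -1.2, 0.5]
grip_width: 0.0
```

```bash
python3 -c "
from h import *
go(.5625,.256,.22,-71.7)"
```

```text
t 1.35 pos [0.4525 0.0383 0.2561] q1,q6 [-10.2  61.6] F [ 0.9 -1.2  0.5] w 0.0 MOVE [ 17.23 -17.25   3.65] turn -0.1
```

>>> {"method": "apply_moves", "body": {"motion": [{"tx":17.2,"ty":-17.3,"tz":0,"turn":0,"jaw":-1},{"tx":17.2,"ty":-17.3,"tz":0,"turn":0,"jaw":-1},{"tx":17.2,"ty":-17.3,"tz":0,"turn":0,"jaw":-1},{"tx":17.2,"ty":-17.3,"tz":0,"turn":0,"jaw":-1},{"tx":17.2,"ty":-17.3,"tz":0,"turn":0,"jaw":-1}]}}

```text
time_s: 1.77
position: [0.5455, 0.2247, 0.2561]
tool_rot: [[0.95, 0.312, -0.001], [0.312, -0.95, 0.002], [-0.001, -0.002, -1.0]]
ft_force: [0.6, -1.0, 1.2]
grip_width: 0.0
```

>>> {"method": "apply_moves", "body": {"motion": [{"tx":2.5,"ty":-2.6,"tz":0,"turn":0,"jaw":-1},{"tx":2.5,"ty":-2.6,"tz":0,"turn":0,"jaw":-1},{"tx":2.5,"ty":-2.6,"tz":0,"turn":0,"jaw":-1}]}}

```text
time_s: 2.02
position: [0.5611, 0.2586, 0.2547]
tool_rot: [[0.949, 0.314, -0.003], [0.314, -0.949, 0.001], [-0.003, -0.002, -1.0]]
ft_force: [-0.0, -0.2, 0.0]
grip_width: 0.0
```

```bash
python3 - <<'E'
from h import *
go(.5625,.256,.20,-71.7)
for n in("wrist","top","scene"):
    im,d,W=cloud(n)
    if n=="wrist": save(im,"w1.png")
    P=W.reshape(-1,3);P=P[~np.isnan(P[:,0])]
    o=P[:,:2]-[.5625,.256]; m=(np.hypot(*o.T)<.1)
    P=P[m]
    for lo,hi in((.105,.14),(.028,.042)):
        Q=P[(P[:,2]>lo)&(P[:,2]<hi)]
        if len(Q)>9: print(n,lo,len(Q),[np.round(v,1) for v in cv2.minAreaRect((Q[:,:2]*1000).astype(np.float32))],np.percentile(Q[:,2],[50,90,98]).round(4))
E
```

```text
t 2.02 pos [0.5611 0.2586 0.2547] q1,q6 [13.7 85.4] F [-0.  -0.2  0. ] w 0.0 MOVE [0.06 0.3  5.47] turn 0.0
wrist 0.105 1892 [array([563.8, 256.2]), array([  5.9, 147.7]), np.float64(18.5)] [0.1233 0.1268 0.1275]
wrist 0.028 5150 [array([563.6, 256.1]), array([ 65.4, 170. ]), np.float64(18.5)] [0.0357 0.0368 0.0397]
top 0.105 146 [array([566.3, 241.4]), array([  5.9, 115.9]), np.float64(18.9)] [0.1239 0.1282 0.1294]
top 0.028 937 [array([564.4, 250.3]), array([ 67. , 156.2]), np.float64(18.6)] [0.0361 0.0386 0.0401]
scene 0.105 176 [array([563. , 254.3]), array([  6.4, 151.8]), np.float64(18.2)] [0.1172 0.1251 0.1264]
scene 0.028 598 [array([562.5, 253.3]), array([ 67.2, 174.1]), np.float64(18.7)] [0.0342 0.0362 0.0401]
```

View pics/w1.png

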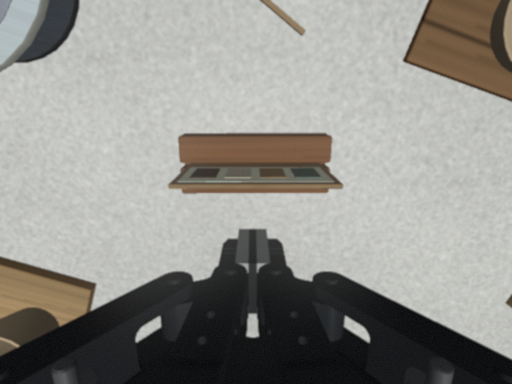

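The wrist view shows the card from above, spanning columns 170 to 342 at about row 180, in its stand. The closed fingers are at (252,245).

>>> {"method": "apply_moves", "body": {"motion": [{"tx":0.15,"ty":0.33,"tz":5,"turn":0,"jaw":-1},{"tx":0.15,"ty":0.33,"tz":8,"turn":0,"jaw":-1},{"tx":0.15,"ty":0.33,"tz":10.2,"turn":0,"jaw":-1},{"tx":0.15,"ty":0.33,"tz":10.2,"turn":0,"jaw":-1},{"tx":0.15,"ty":0.33,"tz":10.2,"turn":0,"jaw":-1}]}}

```text
time_s: 2.58
position: [0.5631, 0.2527, 0.1546]
tool_rot: [[0.951, 0.31, -0.002], [0.31, -0.951, 0.001], [-0.002, -0.002, -1.0]]
ft_force: [1.0, -0.1, 0.0]
grip_width: 0.0004
```

>>> {"method": "apply_moves", "body": {"motion": [{"tz":0.4,"jaw":-1,"tx":0,"ty":0,"turn":0},{"tz":0.8,"jaw":-1,"tx":0,"ty":0,"turn":0},{"tz":1.1,"jaw":-1,"tx":0,"ty":0,"turn":0},{"tz":1.3,"jaw":-1,"tx":0,"ty":0,"turn":0},{"tz":1.4,"jaw":-1,"tx":0,"ty":0,"turn":0}]}}

```text
time_s: 3.0
position: [0.5634, 0.2528, 0.1412]
tool_rot: [[0.951, 0.31, -0.001], [0.31, -0.951, 0.001], [-0.0, -0.001, -1.0]]
ft_force: [-0.8, 0.1, 3.6]
grip_width: 0.0002
```

```bash
python3 - <<'E'
from h import *
go(.5637,.256,.1315,-71.5)
E
```

```text
t 3.0 pos [0.5634 0.2528 0.1412] q1,q6 [13.2 85.1] F [-0.8  0.1  3.6] w 0.0002 MOVE [ 0.13 -0.3   0.97] turn -0.4
```

>>> {"method": "apply_moves", "body": {"motion": [{"tx":0,"ty":0,"tz":0.3,"turn":0,"jaw":-1},{"tx":0,"ty":0,"tz":0.6,"turn":0,"jaw":-1},{"tx":0,"ty":0,"tz":0.8,"turn":0,"jaw":-1},{"tx":0,"ty":0,"tz":0.9,"turn":0,"jaw":-1},{"tx":0,"ty":0,"tz":0.95,"turn":0,"jaw":-1}]}}

```text
time_s: 3.42
position: [0.5635, 0.2528, 0.132]
tool_rot: [[0.951, 0.31, -0.0], [0.31, -0.951, 0.001], [-0.0, -0.001, -1.0]]
ft_force: [-1.7, -2.2, 7.6]
grip_width: 0.0001
```

>>> {"method": "apply_moves", "body": {"motion": [{"tx":0,"ty":0,"tz":0.05,"turn":0,"jaw":-1},{"tx":0,"ty":0,"tz":0.1,"turn":0,"jaw":-1}]}}

```text
time_s: 3.58
position: [0.5636, 0.2528, 0.1318]
tool_rot: [[0.951, 0.31, 0.0], [0.31, -0.951, 0.001], [0.001, -0.001, -1.0]]
ft_force: [-3.2, -1.6, 14.0]
grip_width: -0.0003
```

>>> {"method": "apply_moves", "body": {"motion": [{"tx":0,"ty":0,"tz":0.1,"turn":0,"jaw":-1},{"tx":0,"ty":0,"tz":0.15,"turn":0,"jaw":-1},{"tx":0,"ty":0,"tz":0.15,"turn":0,"jaw":-1}]}}

```text
time_s: 3.83
position: [0.5636, 0.2528, 0.1318]
tool_rot: [[0.951, 0.31, 0.002], [0.31, -0.951, 0.001], [0.002, -0.001, -1.0]]
ft_force: [-5.0, -1.9, 13.0]
grip_width: 0.0
```

>>> {"method": "apply_moves", "body": {"motion": [{"tx":0,"ty":0,"tz":-1,"turn":0,"jaw":-1},{"tx":0,"ty":0,"tz":-4,"turn":0,"jaw":-1},{"tx":0,"ty":0,"tz":-8,"turn":0,"jaw":-1},{"tx":0,"ty":0,"tz":-12.3,"turn":0,"jaw":-1},{"tx":0,"ty":0,"tz":-12.3,"turn":0,"jaw":-1}]}}

```text
time_s: 4.25
position: [0.5653, 0.2533, 0.2633]
tool_rot: [[0.95, 0.31, 0.015], [0.31, -0.951, 0.005], [0.016, 0.0, -1.0]]
ft_force: [0.2, -0.6, 0.8]
grip_width: 0.0001
```

```bash
python3 - <<'E'
from h import *
go(.477,-.184,.26,-5.5)
im,d,W=cloud("wrist")
P=W.reshape(-1,3);P=P[~np.isnan(P[:,0])]
o=P[:,:2]-[.5625,.256]; P=P[(np.hypot(*o.T)<.1)]
Q=P[(P[:,2]>.1)&(P[:,2]<.14)]
print(len(Q),[np.round(v,1) for v in cv2.minAreaRect((Q[:,:2]*1000).astype(np.float32))],np.percentile(Q[:,2],[50,90,98]).round(4))
E
```

```text
t 4.25 pos [0.5653 0.2533 0.2633] q1,q6 [13.2 85.1] F [ 0.2 -0.6  0.8] w 0.0001 MOVE [-2.198e+01  3.883e+01 -2.000e-02] turn -66.4
1303 [array([563.5, 256.1]), array([  5.1, 147.2]), np.float64(18.4)] [0.1138 0.1153 0.116 ]
```

>>> {"method": "apply_moves", "body": {"motion": [{"tx":-22,"ty":38.8,"tz":-0.5,"turn":-66.4,"jaw":1},{"tx":-22,"ty":38.8,"tz":-0.5,"turn":-66.4,"jaw":1},{"tx":-22,"ty":38.8,"tz":-0.5,"turn":-66.4,"jaw":1},{"tx":-22,"ty":38.8,"tz":-0.5,"turn":-66.4,"jaw":1},{"tx":-22,"ty":38.8,"tz":-0.5,"turn":-66.4,"jaw":1}]}}

```text
time_s: 4.72
position: [0.5248, 0.0612, 0.2569]
tool_rot: [[0.62, 0.784, 0.005], [0.784, -0.62, 0.002], [0.004, 0.003, -1.0]]
ft_force: [0.2, -0.0, 0.3]
grip_width: 0.0604
```

```bash
python3 -c "
from h import *
go(.477,-.184,.265,-5.5)"
```

```text
t 4.72 pos [0.5248 0.0612 0.2569] q1,q6 [-6.3 32.1] F [ 0.2 -0.   0.3] w 0.0604 MOVE [-22.2   11.46  -0.87] turn -32.8
```

>>> {"method": "apply_moves", "body": {"motion": [{"tx":-22.2,"ty":11.5,"tz":-0.9,"turn":-32.8,"jaw":1},{"tx":-22.2,"ty":11.5,"tz":-0.9,"turn":-32.8,"jaw":1},{"tx":-22.2,"ty":11.5,"tz":-0.9,"turn":-32.8,"jaw":1},{"tx":-22.2,"ty":11.5,"tz":-0.9,"turn":-32.8,"jaw":1},{"tx":-22.2,"ty":11.5,"tz":-0.9,"turn":-32.8,"jaw":1}]}}

```text
time_s: 5.13
position: [0.4901, -0.1189, 0.2624]
tool_rot: [[0.119, 0.993, 0.003], [0.993, -0.119, 0.003], [0.003, 0.003, -1.0]]
ft_force: [0.5, -0.6, -0.1]
grip_width: 0.0854
```

```bash
python3 -c "
from h import *
go(.479,-.184,.265,-5.5)"
```

```text
t 5.13 pos [ 0.4901 -0.1189  0.2624] q1,q6 [-27.2 -20.4] F [ 0.5 -0.6 -0.1] w 0.0854 MOVE [-6.59 -0.32 -0.28] turn -1.3
```

>>> {"method": "apply_moves", "body": {"motion": [{"tx":-6.6,"ty":-0.3,"tz":-0.3,"turn":-1.3,"jaw":1},{"tx":-6.6,"ty":-0.3,"tz":-0.3,"turn":-1.3,"jaw":1},{"tx":-6.6,"ty":-0.3,"tz":-0.3,"turn":-1.3,"jaw":1},{"tx":-6.6,"ty":-0.3,"tz":-0.3,"turn":-1.3,"jaw":1}]}}

```text
time_s: 5.47
position: [0.4787, -0.1851, 0.2641]
tool_rot: [[0.099, 0.995, 0.002], [0.995, -0.099, 0.004], [0.004, 0.001, -1.0]]
ft_force: [0.7, 0.2, -0.8]
grip_width: 0.0855
```

```bash
python3 - <<'E'
from h import *
go(.479,-.184,.265,-5.5)
im,d,W=cloud("wrist"); save(im,"w2.png")
P=W.reshape(-1,3);P=P[~np.isnan(P[:,0])]
P=P[(np.hypot(*(P[:,:2]-[.479,-.184]).T)<.045)]
for lo,hi in((.11,.135),(.15,.195),(.178,.195)):
    Q=P[(P[:,2]>lo)&(P[:,2]<hi)]
    if len(Q)>9: print(lo,len(Q),Q.mean(0).round(4),[np.round(v,1) for v in cv2.minAreaRect((Q[:,:2]*1000).astype(np.float32))],Q[:,2].max())
Q=W.reshape(-1,3);Q=Q[(Q[:,2]>.084)&(Q[:,2]<.094)&(Q[:,0]>.43)&(Q[:,0]<.65)]
print(len(Q),[np.round(v,1) for v in cv2.minAreaRect((Q[:,:2]*1000).astype(np.float32))])
E
```

```text
t 5.47 pos [ 0.4787 -0.1851  0.2641] q1,q6 [-34.5 -28.8] F [ 0.7  0.2 -0.8] w 0.0855 MOVE [ 0.11  0.02 -0.09] turn -0.2
0.11 642 [ 0.4803 -0.1813  0.1277] [array([ 478. , -182.3]), array([26.6, 26.1]), np.float64(71.7)] 0.13485076864345677
0.15 1475 [ 0.48   -0.1812  0.1751] [array([ 479.8, -182.7]), array([22.3, 54.5]), np.float64(84.4)] 0.18744268122436644
0.178 754 [ 0.4801 -0.1818  0.1842] [array([ 479.8, -182.4]), array([21.7, 54.5]), np.float64(84.4)] 0.18744268122436644
3495 [array([ 531.3, -253.7]), array([210.1, 139. ]), np.float64(84.4)]
```

View pics/w2.png

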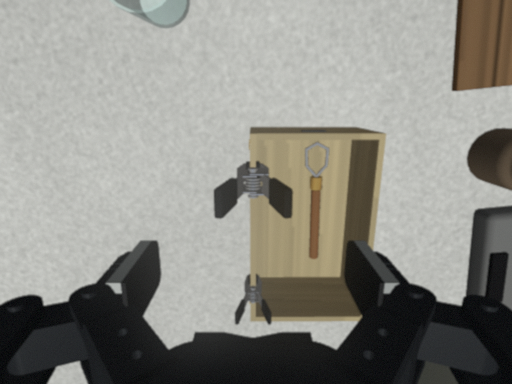

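The wrist view shows the big clamp at (253,185) and the small one at (252,300), both between the open fingers' lines. I'm going down on the big one.

>>> {"method": "apply_moves", "body": {"motion": [{"tx":0.27,"ty":0.1,"tz":2,"turn":-0.2,"jaw":1},{"tx":0.27,"ty":0.1,"tz":4.5,"turn":-0.2,"jaw":1},{"tx":0.27,"ty":0.1,"tz":7,"turn":-0.2,"jaw":1},{"tx":0.27,"ty":0.1,"tz":8.7,"turn":-0.2,"jaw":1},{"tx":0.27,"ty":0.1,"tz":8.7,"turn":-0.2,"jaw":1}]}}

```text
time_s: 5.93
position: [0.4792, -0.1788, 0.1739]
tool_rot: [[0.092, 0.996, -0.004], [0.996, -0.092, 0.008], [0.008, -0.005, -1.0]]
ft_force: [-0.3, 0.3, 0.3]
grip_width: 0.0854
```

```bash
python3 -c "
from h import *
go(.4799,-.1825,.177,-5.6)"
```

```text
t 5.93 pos [ 0.4792 -0.1788  0.1739] q1,q6 [-33.9 -28.7] F [-0.3  0.3  0.3] w 0.0854 MOVE [-0.36  0.1  -0.31] turn 0.3
```

>>> {"method": "apply_moves", "body": {"motion": [{"tx":-0.36,"ty":0.1,"tz":-0.3,"turn":0.3,"jaw":1},{"tx":-0.36,"ty":0.1,"tz":-0.3,"turn":0.3,"jaw":1},{"tx":-0.36,"ty":0.1,"tz":-0.3,"turn":0.3,"jaw":0.4},{"tx":-0.36,"ty":0.1,"tz":-0.3,"turn":0.3,"jaw":0.4}], "squeeze": 30}}

```text
time_s: 6.27
position: [0.4803, -0.1826, 0.1779]
tool_rot: [[0.097, 0.995, -0.002], [0.995, -0.097, 0.007], [0.007, -0.003, -1.0]]
ft_force: [0.9, -0.7, -0.7]
grip_width: 0.0641
```

```bash
python3 -c "
from h import *
go(.4799,-.1825,.177,-5.6)"
```

```text
t 6.27 pos [ 0.4803 -0.1826  0.1779] q1,q6 [-34.2 -28.7] F [ 0.9 -0.7 -0.7] w 0.0641 MOVE [ 0.   -0.04  0.09] turn 0.0
```

>>> {"method": "apply_moves", "body": {"motion": [{"tx":0,"ty":0,"tz":0,"turn":0,"jaw":-1},{"tx":0,"ty":0,"tz":0,"turn":0,"jaw":-1},{"tx":0,"ty":0,"tz":0,"turn":0,"jaw":-1},{"tx":0,"ty":0,"tz":0,"turn":0,"jaw":-1},{"tx":0,"ty":0,"tz":0,"turn":0,"jaw":-1}], "squeeze": 35}}

```text
time_s: 6.68
position: [0.4803, -0.1826, 0.1779]
tool_rot: [[0.097, 0.995, -0.002], [0.995, -0.097, 0.007], [0.007, -0.003, -1.0]]
ft_force: [0.6, 0.1, 0.3]
grip_width: 0.0226
```

>>> {"method": "apply_moves", "body": {"motion": [{"tx":0,"ty":0,"tz":0,"turn":0,"jaw":-1},{"tx":0,"ty":0,"tz":0,"turn":0,"jaw":-1},{"tx":0,"ty":0,"tz":0,"turn":0,"jaw":-1},{"tx":0,"ty":0,"tz":0,"turn":0,"jaw":-1}]}}

```text
time_s: 7.02
position: [0.4803, -0.1825, 0.1779]
tool_rot: [[0.097, 0.995, -0.002], [0.995, -0.097, 0.007], [0.007, -0.003, -1.0]]
ft_force: [0.2, -0.2, -0.4]
grip_width: 0.0226
```

Stalled at 22.6 mm, so the clamp is squeezed to its stop. I'm lifting straight up.

>>> {"method": "apply_moves", "body": {"motion": [{"tx":0,"ty":0,"tz":-1,"turn":0,"jaw":-1},{"tx":0,"ty":0,"tz":-2.5,"turn":0,"jaw":-1},{"tx":0,"ty":0,"tz":-4.5,"turn":0,"jaw":-1},{"tx":0,"ty":0,"tz":-6.5,"turn":0,"jaw":-1},{"tx":0,"ty":0,"tz":-8.5,"turn":0,"jaw":-1}]}}

```text
time_s: 7.43
position: [0.4804, -0.1831, 0.2638]
tool_rot: [[0.097, 0.995, -0.003], [0.995, -0.097, 0.007], [0.007, -0.003, -1.0]]
ft_force: [0.3, 0.5, -0.7]
grip_width: 0.0227
```

>>> {"method": "apply_moves", "body": {"motion": [{"tx":0,"ty":0,"tz":-0.5,"turn":0,"jaw":-1},{"tx":0,"ty":0,"tz":-0.5,"turn":0,"jaw":-1},{"tx":0,"ty":0,"tz":-0.5,"turn":0,"jaw":-1}]}}

```text
time_s: 7.68
position: [0.4801, -0.183, 0.2679]
tool_rot: [[0.097, 0.995, -0.003], [0.995, -0.097, 0.008], [0.008, -0.004, -1.0]]
ft_force: [-0.1, 1.4, -1.0]
grip_width: 0.0229
```

```bash
python3 - <<'E'
from h import *
im,d,W=cloud("scene"); save(cv2.resize(im[100:330,110:410],None,fx=2.5,fy=2.5),"s2.png")
s=telemetry.observe()
P=W.reshape(-1,3);P=P[~np.isnan(P[:,0])]
P=P[(np.hypot(*(P[:,:2]-s["position"][:2]).T)<.05)&(P[:,2]>.1)]
print(s["position"],P[:,2].min(),len(P),P[P[:,2]<.19].min(0),P[P[:,2]<.19].max(0))
go(.54,.16,.30,18.5)
E
```

```text
[ 0.47999859 -0.18290999  0.26745419] 0.15805523107851813 5379 [ 0.45762909 -0.19690496  0.15805523] [ 0.50102255 -0.17683305  0.18993426]
t 7.73 pos [ 0.48   -0.1829  0.2675] q1,q6 [-34.2 -28.7] F [-0.3 -0.6 -1.3] w 0.0229 MOVE [34.74  2.63 -2.99] turn -24.1
```

View pics/s2.png

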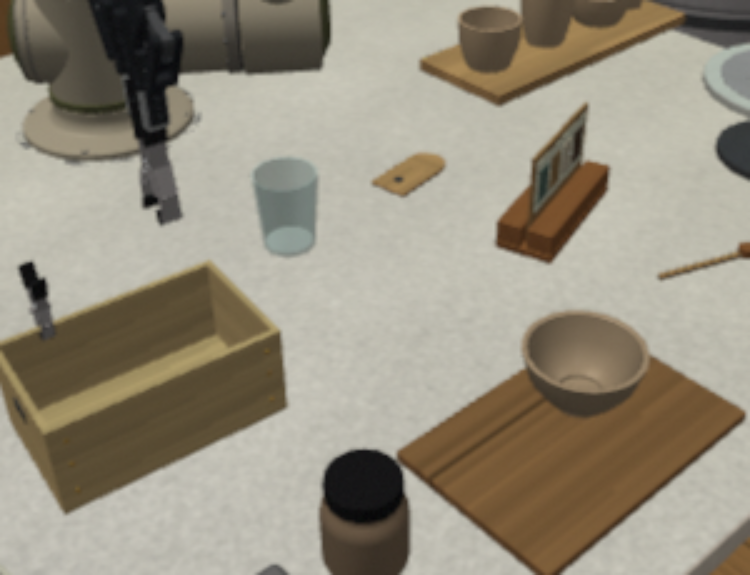

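The crop shows the clamp off the box, jaws open, in the fingers at (155,180). The small clamp is untouched at (37,300), and the card is down in its stand.

```bash
python3 -c "
from h import *
go(.5637,.256,.28,18.5)"
```

```text
t 7.73 pos [ 0.48   -0.1829  0.2675] q1,q6 [-34.2 -28.7] F [-0.3 -0.6 -1.3] w 0.0229 MOVE [44.5   4.07 -0.91] turn -24.1
```

>>> {"method": "apply_moves", "body": {"motion": [{"tx":2,"ty":0.2,"tz":-0.9,"turn":-2,"jaw":-1},{"tx":5,"ty":0.5,"tz":-0.9,"turn":-4,"jaw":-1},{"tx":8,"ty":0.8,"tz":-0.9,"turn":-6,"jaw":-1},{"tx":11,"ty":1.1,"tz":-0.9,"turn":-8,"jaw":-1},{"tx":14,"ty":1.4,"tz":-0.9,"turn":-10,"jaw":-1}]}}

```text
time_s: 8.15
position: [0.5073, -0.0436, 0.2761]
tool_rot: [[-0.079, 0.997, -0.007], [0.997, 0.079, 0.009], [0.01, -0.006, -1.0]]
ft_force: [0.5, -0.3, -0.8]
grip_width: 0.0228
```

```bash
python3 -c "
from h import *
go(.5637,.256,.28,18.5)"
```

```text
t 8.15 pos [ 0.5073 -0.0436  0.2761] q1,q6 [-18.4 -23. ] F [ 0.5 -0.3 -0.8] w 0.0228 MOVE [29.42  7.98 -0.14] turn -14.0
```

>>> {"method": "apply_moves", "body": {"motion": [{"tx":3.3,"ty":0.8,"tz":-0.3,"turn":-3,"jaw":-1},{"tx":6.6,"ty":1.7,"tz":-0.3,"turn":-6,"jaw":-1},{"tx":10,"ty":2.6,"tz":-0.3,"turn":-9,"jaw":-1},{"tx":13.5,"ty":3.6,"tz":-0.3,"turn":-12,"jaw":-1},{"tx":17,"ty":4.6,"tz":-0.3,"turn":-14,"jaw":-1}]}}

```text
time_s: 8.57
position: [0.5395, 0.1313, 0.2791]
tool_rot: [[-0.32, 0.947, -0.009], [0.947, 0.32, 0.009], [0.012, -0.006, -1.0]]
ft_force: [1.2, 0.1, 0.1]
grip_width: 0.0231
```

```bash
python3 -c "
from h import *
go(.5637,.256,.28,18.5)"
```

```text
t 8.57 pos [0.5395 0.1313 0.2791] q1,q6 [  1.2 -17.4] F [1.2 0.1 0.1] w 0.0231 MOVE [11.05  6.28  0.  ] turn 0.2
```

>>> {"method": "apply_moves", "body": {"motion": [{"tx":3,"ty":1.7,"tz":0,"turn":0.2,"jaw":-1},{"tx":6,"ty":3.5,"tz":0,"turn":0.2,"jaw":-1},{"tx":8.5,"ty":5,"tz":0,"turn":0.2,"jaw":-1},{"tx":10.3,"ty":5.9,"tz":0,"turn":0.2,"jaw":-1},{"tx":11.05,"ty":6.3,"tz":0,"turn":0.2,"jaw":-1}]}}

```text
time_s: 8.98
position: [0.5635, 0.2586, 0.278]
tool_rot: [[-0.319, 0.948, -0.012], [0.948, 0.319, 0.009], [0.013, -0.009, -1.0]]
ft_force: [0.2, -0.5, -0.2]
grip_width: 0.0227
```

>>> {"method": "apply_moves", "body": {"motion": [{"tx":0,"ty":0,"tz":0,"turn":0,"jaw":-1},{"tx":0,"ty":0,"tz":0,"turn":0,"jaw":-1},{"tx":0,"ty":0,"tz":0,"turn":0,"jaw":-1}]}}

```text
time_s: 9.23
position: [0.5634, 0.2574, 0.2774]
tool_rot: [[-0.318, 0.948, -0.013], [0.948, 0.318, 0.009], [0.012, -0.01, -1.0]]
ft_force: [0.3, -0.6, -1.2]
grip_width: 0.0226
```

```bash
cat > m.py <<'E'
from h import *
import sys
go(.5637,.256,.28,18.5)
s=telemetry.observe(); c=np.array([.5637,.256,.115]); a=np.radians(18.5)
ex=np.array([np.cos(a),np.sin(a),0]);ey=np.array([-np.sin(a),np.cos(a),0])
for n in("scene","wrist","top"):
    im,d,W=cloud(n); np.savez(f"m_{n}.npz",im=im,W=W)
    P=W.reshape(-1,3);P=P[~np.isnan(P[:,0])]
    q=P-c; L=np.c_[q@ex,q@ey,q[:,2]]
    tz=s["position"][2]-.115
    L=L[(abs(L[:,0])<.05)&(abs(L[:,1])<.06)&(L[:,2]<tz-.03)&(L[:,2]>tz-.12)&(L[:,2]>(float(sys.argv[1]) if len(sys.argv)>1 else .01))]
    if len(L)<10: print(n,len(L)); continue
    print(n,len(L),"min",np.percentile(L,1,0).round(4),"max",np.percentile(L,99,0).round(4))
    for z in np.arange(tz-.115,tz-.03,.012):
        B=L[(L[:,2]>z)&(L[:,2]<z+.012)]
        if len(B)>5: print("  z",round(z,3),len(B),"x",np.percentile(B[:,0],[2,50,98]).round(4),"y",np.percentile(B[:,1],[2,98]).round(4))
E
python3 m.py; python3 -c "
from h import *
im=np.load('m_scene.npz')['im']; save(im[80:230,250:400],'s3.png',4)"
```

```text
t 9.23 pos [0.5634 0.2574 0.2774] q1,q6 [13.4 -5.1] F [ 0.3 -0.6 -1.2] w 0.0226 MOVE [-0.14 -0.02 -0.26] turn 0.0
scene 277 min [-0.0225 -0.0138  0.0544] max [0.0185 0.0103 0.1319]
  z 0.047 22 x [-0.0227  0.0121  0.0181] y [-0.0123  0.0104]
  z 0.059 40 x [-0.0228 -0.0143  0.0186] y [-0.0124  0.0088]
  z 0.071 34 x [-0.0216  0.0112  0.0184] y [-0.0116  0.0092]
  z 0.083 49 x [-0.0176  0.0086  0.0157] y [-0.0118  0.0071]
  z 0.095 65 x [-0.0134  0.0005  0.0115] y [-0.0147  0.0098]
  z 0.107 30 x [-0.0102  0.0001  0.0083] y [-0.0117  0.0093]
  z 0.119 31 x [-0.0109  0.0044  0.01  ] y [-0.0121  0.0071]
  z 0.131 6 x [-0.0076 -0.0059  0.0096] y [-0.0102  0.0041]
wrist 1940 min [-0.0208 -0.0108  0.0576] max [0.0188 0.0143 0.1317]
  z 0.047 41 x [-0.0203  0.0144  0.0185] y [0.0039 0.0125]
  z 0.059 203 x [-0.0208 -0.0133  0.0182] y [0.0043 0.0125]
  z 0.071 104 x [-0.021   0.0107  0.0192] y [-0.0061  0.0108]
  z 0.083 436 x [-0.0199  0.0064  0.018 ] y [-0.0066  0.011 ]
  z 0.095 915 x [-0.014  -0.0004  0.0123] y [-0.0109  0.0143]
  z 0.107 163 x [-0.0118  0.0015  0.0106] y [-0.0078  0.0108]
  z 0.119 53 x [-0.0094 -0.005   0.0095] y [-0.007  0.012]
  z 0.131 25 x [-0.0106 -0.0051  0.0103] y [-0.0071  0.0123]
top 158 min [-0.0227 -0.0113  0.0578] max [0.0173 0.0099 0.1311]
  z 0.059 25 x [-0.0227 -0.0161  0.0163] y [-0.0091  0.0099]
  z 0.071 13 x [-0.0223 -0.0214  0.0179] y [-0.0074  0.0057]
  z 0.083 39 x [-0.0211 -0.0165  0.0165] y [-0.0081  0.0097]
  z 0.095 48 x [-0.0155 -0.0038  0.0099] y [-0.0114  0.0075]
  z 0.107 24 x [-0.0107  0.0049  0.0076] y [-0.0082  0.01  ]
```

View pics/s3.png

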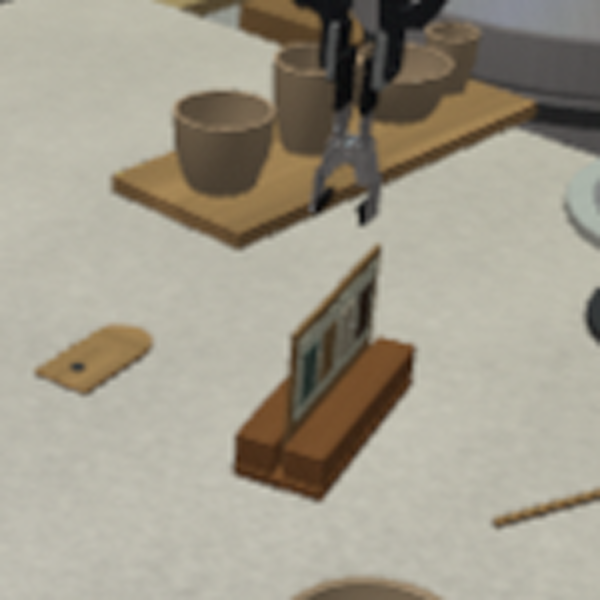

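The scene crop shows the open clamp at (348,170) straight above the card, jaws straddling its plane. The cloud puts the jaw centre about 2 mm to the -x side.

>>> {"method": "apply_moves", "body": {"motion": [{"tx":-0.2,"ty":0.25,"tz":1.2,"turn":0,"jaw":-1},{"tx":-0.2,"ty":0.25,"tz":2.5,"turn":0,"jaw":-1},{"tx":-0.2,"ty":0.25,"tz":3.6,"turn":0,"jaw":-1},{"tx":-0.2,"ty":0.25,"tz":4.3,"turn":0,"jaw":-1},{"tx":-0.2,"ty":0.25,"tz":4.3,"turn":0,"jaw":-1}]}}

```text
time_s: 9.8
position: [0.5657, 0.2561, 0.2338]
tool_rot: [[-0.317, 0.948, -0.015], [0.948, 0.317, 0.008], [0.013, -0.011, -1.0]]
ft_force: [0.5, -0.4, -0.8]
grip_width: 0.0224
```

```bash
python3 m.py 0.006 | grep -v "^  z 0.0[5-9]"
```

```text
t 9.8 pos [0.5657 0.2561 0.2338] q1,q6 [13.2 -5.3] F [ 0.5 -0.4 -0.8] w 0.0224 MOVE [ 0.11 -0.25 -4.62] turn -0.0
scene 259 min [-0.0208 -0.0149  0.0101] max [0.0196 0.0081 0.088 ]
  z 0.004 24 x [-0.0217  0.0135  0.0195] y [-0.0141  0.0071]
  z 0.016 38 x [-0.0208 -0.0123  0.0195] y [-0.0127  0.0049]
  z 0.028 29 x [-0.0194  0.0168  0.0197] y [-0.0125  0.007 ]
  z 0.04 48 x [-0.016   0.0108  0.017 ] y [-0.0133  0.0079]
wrist 1920 min [-0.0188 -0.0126  0.0151] max [0.0209 0.0125 0.0877]
  z 0.004 28 x [-0.0185  0.0165  0.0208] y [0.0032 0.0108]
  z 0.016 213 x [-0.0185 -0.0113  0.0202] y [0.0024 0.0108]
  z 0.028 84 x [-0.0191  0.0172  0.0212] y [-0.0079  0.0088]
  z 0.04 431 x [-0.0181  0.0087  0.0202] y [-0.0085  0.0092]
top 130 min [-0.0203 -0.0127  0.0152] max [0.0194 0.0082 0.0775]
  z 0.016 21 x [-0.0203 -0.0131  0.018 ] y [-0.0109  0.0077]
  z 0.028 9 x [-0.0202 -0.019   0.015 ] y [-0.009   0.0055]
  z 0.04 34 x [-0.019  -0.0152  0.019 ] y [-0.0096  0.0083]
```

Centred. Final descent.

>>> {"method": "apply_moves", "body": {"motion": [{"tx":0,"ty":0.01,"tz":0.7,"turn":0,"jaw":-1},{"tx":0,"ty":0.02,"tz":1.5,"turn":0,"jaw":-1},{"tx":0,"ty":0.03,"tz":2.3,"turn":0,"jaw":-1},{"tx":0,"ty":0.03,"tz":2.9,"turn":0,"jaw":-1},{"tx":0,"ty":0.03,"tz":3,"turn":0,"jaw":-1}]}}

```text
time_s: 10.37
position: [0.5658, 0.2569, 0.2041]
tool_rot: [[-0.317, 0.948, -0.014], [0.948, 0.317, 0.009], [0.013, -0.01, -1.0]]
ft_force: [-0.5, -0.2, -1.2]
grip_width: 0.0229
```

>>> {"method": "apply_moves", "body": {"motion": [{"tx":0,"ty":0,"tz":0,"turn":0,"jaw":-1},{"tx":0,"ty":0,"tz":0,"turn":0,"jaw":-1},{"tx":0,"ty":0,"tz":0,"turn":0,"jaw":-1}]}}

```text
time_s: 10.62
position: [0.5659, 0.2569, 0.2043]
tool_rot: [[-0.317, 0.948, -0.013], [0.948, 0.317, 0.009], [0.012, -0.01, -1.0]]
ft_force: [-0.1, 0.4, -1.0]
grip_width: 0.0225
```

```bash
python3 m.py -0.03; python3 -c "
from h import *
p,q=np.load('m_scene.npz')['im'],np.load('m_wrist.npz')['im']
save(np.hstack([cv2.resize(p[110:220,270:380],(390,390),interpolation=cv2.INTER_CUBIC),cv2.resize(q[90:290,150:350],(390,390),interpolation=cv2.INTER_CUBIC)]),'f.png')"
```

```text
t 10.62 pos [0.5659 0.2569 0.2043] q1,q6 [13.3 -5.3] F [-0.1  0.4 -1. ] w 0.0225 MOVE [ 0.08 -0.31 -7.57] turn 0.0
scene 383 min [-0.0196 -0.0558 -0.029 ] max [0.0205 0.0562 0.0584]
  z -0.026 68 x [-0.0177  0.0004  0.0195] y [-0.0574  0.0361]
  z -0.014 100 x [-0.0194 -0.0002  0.0201] y [-0.0547  0.057 ]
  z -0.002 36 x [-0.0201 -0.0006  0.0208] y [-0.0379  0.0056]
  z 0.01 44 x [-0.0161  0.0102  0.0173] y [-0.0117  0.0062]
  z 0.022 61 x [-0.0116  0.0024  0.0136] y [-0.0135  0.0097]
  z 0.034 29 x [-0.0085  0.0072  0.0105] y [-0.0127  0.0077]
  z 0.046 26 x [-0.0103  0.0013  0.0128] y [-0.0134  0.0066]
wrist 2905 min [-0.0185 -0.0565 -0.0222] max [0.0207 0.0575 0.058 ]
  z -0.026 242 x [-0.0172  0.002   0.0191] y [-0.0565  0.058 ]
  z -0.014 300 x [-0.0182 -0.0029  0.0198] y [-0.0538  0.0572]
  z -0.002 766 x [-0.0186 -0.0006  0.0211] y [-0.0573  0.058 ]
  z 0.01 426 x [-0.0177  0.0065  0.0197] y [-0.008   0.0099]
  z 0.022 934 x [-0.0119  0.0018  0.0145] y [-0.0121  0.0131]
  z 0.034 149 x [-0.0093  0.0018  0.0122] y [-0.0087  0.0098]
  z 0.046 62 x [-0.0086 -0.0029  0.0116] y [-0.0081  0.0109]
  z 0.058 19 x [-0.0053  0.0074  0.0125] y [-0.008   0.0111]
top 201 min [-0.0204 -0.0584 -0.0268] max [0.0191 0.0074 0.0487]
  z -0.026 29 x [-0.0205 -0.0039  0.0173] y [-0.0582 -0.    ]
  z -0.014 41 x [-0.0204 -0.0036  0.0164] y [-0.0548  0.0052]
  z -0.002 38 x [-0.0199 -0.0023  0.0184] y [-0.0587  0.0076]
  z 0.01 28 x [-0.0192 -0.0152  0.0195] y [-0.0088  0.0074]
  z 0.022 42 x [-0.0142 -0.0016  0.0143] y [-0.0125  0.0059]
  z 0.034 13 x [-0.0096  0.0057  0.0079] y [-0.0085  0.0055]
```

View pics/f.png

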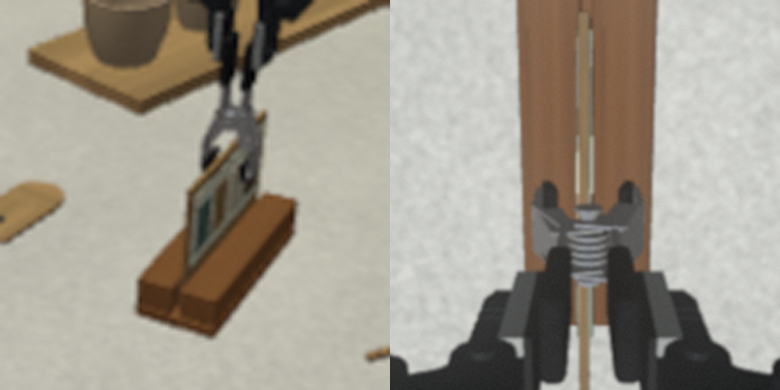

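The final view shows the clamp astride the card: jaws at (545,195) and (630,195), card edge at 585, visible gaps on both sides. The wrist force is about zero, so I'm handing in.

```bash
python3 -c "
from rig import close_job
print(close_job())"
```

```text
the job is handed in; nothing more can be done
None
```

I pressed the card home, took the big clamp off the tool box wall, and handed the job in at about 10.6 s, still holding the clamp open astride the card. `close_job` gives no verdict, so these are only my own last checks.

- **Card:** its top edge measured about 115 mm over the table just after pressing. The push force rose to about 14 N with no further travel, so it is on the slot's floor.
- **Clamp opening:** the fingers held at 22.5 mm with a 35 N grip, which means the clamp is squeezed to its stop.
- **Clamp position:** it is centred within about 1 mm on the card's thickness and 3 mm along its width, and square to the card within about 1°.
- **Contact:** the wrist force stayed at its usual noise level, about 1 N, and the last picture shows a gap on both sides of the card.
- **Jaw depth:** this is the least certain figure. The grasp geometry puts the tips about 13 mm below the edge, while the depth images put them at 16 to 18 mm. Both are inside the 7 to 35 mm limits.
- **Other things on the bench:** the small clamp, bowl, tumbler and jar looked undisturbed in the picture taken after the lift. I saw no contact with the other items, but I did not re-measure their positions.

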